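# Complete the tablet-press tooling kit

## Robot

A 6-joint arm with a two-finger parallel gripper is mounted at the origin on the work surface. World frame = base frame: x ahead of the robot, y to its left, z up, the work surface at z = 0. Lengths are in mm, angles in rad, forces in N, time in s.
With the tool pointing down it reaches from about 375 to 925 mm from the base axis. Payload 5.7 kg.
Tool frame: the origin (TCP) lies at the very end of the fingers, on their centre line; the grasp point (between the pads) lies robot.grip_point_offset behind it (robot.grip_point_offset is the distance from the TCP to the grasp point, in mm); z points along the fingers, y is the line along which they close (so a half turn about z gives the same grasp; the last joint's range is limited). The gripper opens to 85 mm and grips with 20 to 120 N. Pads are 22 mm wide; open, the fingers measure 114 mm over their backs; the gripper's body (76 mm by 85 mm) begins 54 mm behind the grasp point. The pads swing forward as they close: fully open they stand 13 mm farther back than shut.
Start: joints at [-1.324, 0.359, 1.51, -0, 1.272, -0.115], TCP at [212.358, -561.13, 231.267] pointing down, gripper open.
Joint ranges: [-2.97, 2.97], [-1.01, 2.36], [0.21, 2.38], [-0.96, 4.11], [0.2, 2.71], [-2.98, 2.98]. Speed limits (rad/s): [2.39, 2.39, 3.14, 3.14, 3.14, 3.14].

## Interface

Orientations are given as a unit quaternion [w, x, y, z].
In Python, from bench import readout, imaging, order, robot gives the robot as it stands. The module is installed in compiled form; this text tells all that it offers.
- The arm moves only by the shell command python3 -m creep 'ROWS' [FORCE]. ROWS is JSON, a list of rows, each an object with "grip": the opening, from 0 (shut) to 1 (fully open); "xyz": the shift along the tool's x, y, z in cm, a list of three; "dr": the turn, a rotation vector about the tool's x, y, z in rad, a list of three. In form: [{"grip": grip, "xyz": [x, y, z], "dr": [ax, ay, az]}, ...]. A call has exactly 10 rows; each row is the pose to reach, as a shift and turn from the pose commanded when the call began, along the tool's axes at that moment; what a row does not reach only later rows make up. A row lasts 1/8 s, in which the tool goes at most 62.5 mm and 10.7 degrees, less where a joint would pass 70% of its speed; a pose out of reach is approached as far as the arm can. A call with a gripper value outside its range is refused whole. The fingers move at their own pace and stop on an object; FORCE is the grip in N (left out, the last holds). Time passes only in rows, so rows that repeat a pose let the fingers close, or fill a call up. It gives the time, the measured TCP pose, the force, the opening and the grip force at its end, in the units of the state.
- readout.get_state(): the state, without advancing time (a new reading comes with each control period).
- imaging.capture(name): name is "scene" or "top" or "wrist"; returns a dict with "img" (480x640x3 uint8, red, green, blue), "intrinsics" (3x3 intrinsics, pixels), "D" ([k1, k2, p1, p2, k3] as OpenCV has them; the pictures are not rectified), "rvec" (rotation vector, rad) and "tvec" (3), from world to camera coordinates, as OpenCV has them; the wrist camera has in their place "T_tool_cam" (4x4, takes a point from camera to tool coordinates, whose origin is the TCP and whose axes are the flange's). Camera axes: x right, y down, z forward; pixel columns grow to the right and rows downward; lengths in mm; the calibration is good to about 2 mm. A picture is of the moment at which its call begins: read the wrist's pose just before it. There is no depth.
- order.finish_job(): hands the job in; it is judged then, once.
The state is a dict: "time": time; "joint_pos": joint angles; "joint_velocities": joint speeds; "tau": joint torques, N m; "tool_pos": TCP position; "ee_rot": TCP orientation; "wrist_force": force on the tool from outside, world axes, zero at the start; "moment": the same for the moment, N m; "finger_gap": finger opening in mm; "grasp_force": force on a finger pad.
Only numpy, scipy, OpenCV 4.12 (cv2) and the standard library are available. Lean on these libraries where they do the work, as an engineer would, in place of code of your own. Each camera call takes 0.05 s, during which the arm holds its last target. There are 200 camera calls.

## Task

Complete the tooling kit in the steel tray so that it holds one part of each type: pick the missing parts from the work mat and set each one down, upright and wholly on the pad of its own colour, the green feed shoe lengthwise along its pad; set the parts down, do not drop them. A die is already in the tray, so leave it there and leave the surplus die on the mat; the punch with red rings is withdrawn from use and stays where it stands too.

Things in the scene. Friction and masses are not known exactly. Their poses are not given: they have to be found in the camera images.
- die_1: Press die: solid steel cylinder, 44 mm diameter, 24 mm high, blue ring on top round a dark bore, blue band round its side. Origin: centre of its underside, z up. die_1 and die_2 are identical: at the start either one stands on the blue pad in the tray, the other is the surplus one on the work mat.
- die_2: Press die: solid steel cylinder, 44 mm diameter, 24 mm high, blue ring on top round a dark bore, blue band round its side. Origin: centre of its underside, z up. die_1 and die_2 are identical: at the start either one stands on the blue pad in the tray, the other is the surplus one on the work mat.
- punch_yellow: Press punch of steel with yellow rings and top, standing on its foot: foot 40 mm diameter, 10 mm high; shaft to grip 24 mm diameter from 10 to 50 mm height; tip 16 mm diameter up to 62 mm. About 0.25 kg. Origin: centre of its underside, z up. Starts upright on the work mat (top at z = 0.006), 80 mm or more from its neighbours.
- punch_red: Press punch of steel with red rings and top, standing on its foot: foot 40 mm diameter, 10 mm high; shaft to grip 24 mm diameter from 10 to 50 mm height; tip 16 mm diameter up to 62 mm. Red: withdrawn from use. Origin: centre of its underside, z up. Starts upright on the work mat (top at z = 0.006), 80 mm or more from its neighbours.
- feed_shoe: Feed shoe: green rectangular block, 56 mm long (x), 30 mm wide (y), 28 mm high, dark slot and two screw heads on top, about 0.14 kg. Origin: centre of its underside, z up. Starts upright on the work mat (top at z = 0.006), 80 mm or more from its neighbours.
- hopper: Small black hopper: open-topped round cup, foot 40 mm diameter, flaring to a rigid cylindrical rim, 52 mm diameter (wall 4 mm), that runs from 20 to 46 mm height; about 0.08 kg. Origin: centre of its underside, z up. Starts upright on the work mat (top at z = 0.006), 80 mm or more from its neighbours.
- pad_blue: Round blue pad, 68 mm diameter, place of the die; a die stands on it from the start. In the fixed steel tray, at its heading: tray 234 mm square, walls 4 mm thick, 18 mm high; pads at the corners of a 96 mm square about its centre, in changing order. Pad 3 mm thick; origin: centre of its underside (z = 0.003), top at z = 0.006.
- pad_yellow: Round yellow pad, 64 mm diameter, empty at the start. In the fixed steel tray, at its heading: tray 234 mm square, walls 4 mm thick, 18 mm high; pads at the corners of a 96 mm square about its centre, in changing order. Pad 3 mm thick; origin: centre of its underside (z = 0.003), top at z = 0.006.
- pad_green: Rectangular green pad, 76 mm (x) by 50 mm (y), empty at the start. In the fixed steel tray, at its heading: tray 234 mm square, walls 4 mm thick, 18 mm high; pads at the corners of a 96 mm square about its centre, in changing order. Pad 3 mm thick; origin: centre of its underside (z = 0.003), top at z = 0.006.
- pad_black: Round black pad, 64 mm diameter, empty at the start. In the fixed steel tray, at its heading: tray 234 mm square, walls 4 mm thick, 18 mm high; pads at the corners of a 96 mm square about its centre, in changing order. Pad 3 mm thick; origin: centre of its underside (z = 0.003), top at z = 0.006.
Things that resemble listed ones, but are neither listed nor needed, are in the scene too. There is more than one size of the pad_yellow; the one meant has the size given above. Leave any purple look-alike of the punch_yellow alone.

How it is judged (in metres and radians):
At the end, for the whole second after the job is handed in: Yellow punch, feed shoe and hopper stand on the yellow, green and black pad: upright (0.1 rad), centres within 15 mm, released, at rest; feed shoe within 0.3 rad of its pad's length. Both dies and the red punch upright, within 15 mm of their start (horizontal distance between punch_yellow and pad_yellow below 0.015 m and z of punch_yellow in the frame of pad_yellow between -0.001 and 0.007 m and angle between each of punch_yellow, feed_shoe, hopper, die_1, die_2, punch_red's own z axis and vertical below 0.1 rad and linear speed of each of punch_yellow, feed_shoe, hopper below 0.02 m/s and contact force between each of punch_yellow, feed_shoe, hopper and the fingers below 0.1 N and horizontal distance between feed_shoe and pad_green below 0.015 m and z of feed_shoe in the frame of pad_green between -0.001 and 0.007 m and horizontal distance between hopper and pad_black below 0.015 m and z of hopper in the frame of pad_black between -0.001 and 0.007 m and angle between the x axis of feed_shoe and the x axis of pad_green, either way round below 0.3 rad and distance of each of die_1, die_2, punch_red from where it was at the start of the episode below 0.015 m); the robot touches nothing.
It fails at once if a part that should stay where it is (either die, the red punch) is shifted by more than 15 mm or tipped (distance of any of die_1, die_2, punch_red from where it was at the start of the episode above 0.015 m or angle between any of die_1, die_2, punch_red's own z axis and vertical above 0.2 rad).
It fails at once if a part is dropped (falls freely faster than 0.7 m/s, about 25 mm) ((linear speed of punch_yellow above 0.7 m/s and contact force between punch_yellow and the fingers below 0.05 N) or (linear speed of feed_shoe above 0.7 m/s and contact force between feed_shoe and the fingers below 0.05 N) or (linear speed of hopper above 0.7 m/s and contact force between hopper and the fingers below 0.05 N)).
It also fails if it takes over 96 s, if anything falls off the work surface, if the arm or the gripper's body presses on something with over 40 N, if the wrist force passes 120 N, or if a joint passes its speed limit or range.

## Working session

There is one attempt and no reset: what is moved stays moved. The work goes in short steps, Python scripts to look and compute and a shell command to move; the robot and the scene stay as the last step left them, time stands still between calls to the robot, and variables do not carry over. Pictures are saved under pics/ and viewed, at most 14 in all, crops included, and the job is handed in when it is done.

```bash
mkdir -p pics; python3 - <<'E'
from bench import readout, imaging, order, robot
import cv2
print(readout.get_state()); print(robot.grip_point_offset)
for n in ("top","scene"):
    c=imaging.capture(n); cv2.imwrite(f"pics/{n}0.png",c["img"][:,:,::-1]); print(n,c["intrinsics"],c["D"],c["rvec"],c["tvec"])
E
```

```text
{'time': 0.0, 'joint_pos': array([-1.32407042e+00,  3.59515026e-01,  1.51143365e+00,  1.56271577e-05,
        1.27247353e+00, -1.15129487e-01]), 'joint_velocities': array([-3.09410046e-04, -3.27783015e-05,  2.94550474e-04,  4.14398342e-04,
        1.65678737e-03, -1.72732846e-03]), 'tau': array([ 1.34869100e-03, -5.27620411e+01, -2.78615016e+01,  5.47772140e-05,
        1.30855461e-02,  2.74746890e-05]), 'tool_pos': array([ 212.22295457, -560.49834001,  230.4471383 ]), 'ee_rot': array([-9.13290205e-04,  9.83677187e-01,  1.79939863e-01, -5.26971853e-05]), 'wrist_force': array([-0.83446869, -0.9310798 , -0.17824594]), 'moment': array([ 0.00330438, -0.03353286, -0.00508291]), 'grasp_force': 0.0, 'finger_gap': 85.6698806576303}
18.700000000000003
top [[525.46897558   0.         324.76760269]
 [  0.         525.46897558 238.11971927]
 [  0.           0.           1.        ]] [-0.00765288  0.          0.          0.          0.        ] [ 2.13224874 -2.15257488  0.20320237] [  44.61037059  543.59097976 1186.8196529 ]
scene [[473.12029406   0.         328.62715691]
 [  0.         473.12029406 238.07243944]
 [  0.           0.           1.        ]] [-0.11848439  0.          0.          0.          0.        ] [ 1.77924081  1.77667608 -0.71921142] [ -31.02570156 -374.09190295 1270.07189906]
```

View pics/top0.png

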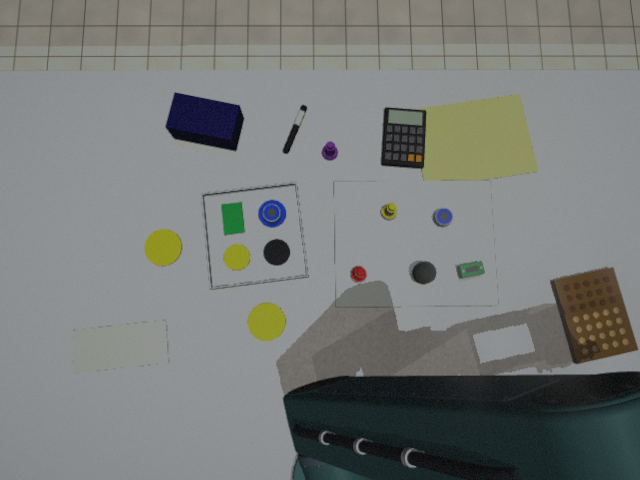

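View pics/scene0.png

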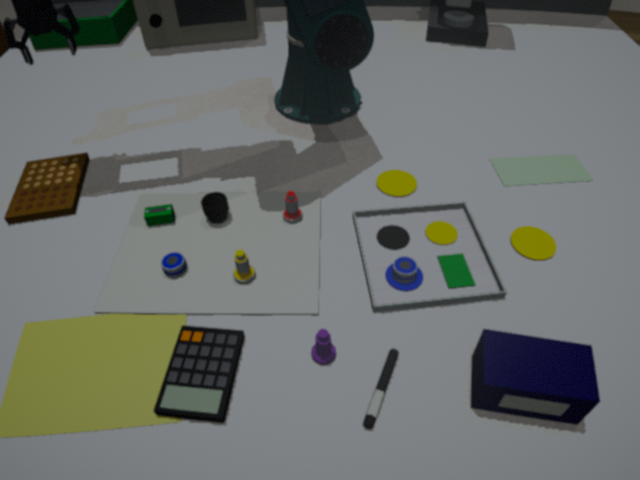

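The top view shows the tray, with pads yellow (237,257), green (233,218), black (277,252) and blue with its die (272,213). On the mat are the yellow punch (390,211), die (443,217), hopper (424,272), red punch (359,274) and shoe (471,269). The scene view agrees. The large yellow discs and the purple punch are decoys.

```bash
cat > h.py <<'E'
import numpy as np, cv2
from scipy.spatial.transform import Rotation as R
from bench import readout, imaging
def ray(K,D,M,t,uv,z):
    "pixels -> world at height z; M,t world->camera"
    p=cv2.undistortPoints(np.array(uv,float).reshape(-1,1,2),K,D).reshape(-1,2)
    d=np.c_[p,np.ones(len(p))]@M; o=-M.T@t
    return o+d*((z-o[2])/d[:,2])[:,None]
def cam(n):
    s=readout.get_state(); c=imaging.capture(n)
    K,D=np.array(c["intrinsics"]),np.array(c["D"])
    if n=="wrist":
        T=np.eye(4); q=s["ee_rot"]; T[:3,:3]=R.from_quat(np.r_[q[1:],q[0]]).as_matrix(); T[:3,3]=s["tool_pos"]
        W=np.linalg.inv(T@np.array(c["T_tool_cam"])); M,t=W[:3,:3],W[:3,3]
    else: M,t=cv2.Rodrigues(np.array(c["rvec"],float))[0],np.array(c["tvec"],float).ravel()
    return c["img"],K,D,M,t
def proj(K,D,M,t,P): return cv2.projectPoints(np.array(P,float).reshape(-1,1,3),cv2.Rodrigues(M)[0],t,K,D)[0].reshape(-1,2)
def blob(img,lo,hi,box,nmin=8):
    "largest HSV blob in box (u0,v0,u1,v1): centroid, area, minAreaRect"
    u0,v0,u1,v1=box; m=cv2.inRange(cv2.cvtColor(img,cv2.COLOR_RGB2HSV)[v0:v1,u0:u1],lo,hi)
    n,l,st,ce=cv2.connectedComponentsWithStats(m)
    i=1+np.argmax(st[1:,4]); ys,xs=np.where(l==i)
    r=cv2.minAreaRect(np.c_[xs+u0,ys+v0].astype(np.float32))
    return ce[i]+[u0,v0],st[i,4],r
E
python3 - <<'E'
from h import *
for n,boxes in (("top",dict(yp=(222,240,253,275),gp=(215,195,250,240),bp=(255,195,290,230),kp=(262,236,293,268),py=(378,198,400,222),pr=(348,262,369,284),hop=(408,256,440,287),shoe=(452,255,490,283))),
 ("scene",dict(yp=(422,218,460,248),gp=(436,250,478,290),kp=(374,222,412,252),hop=(198,190,232,226),shoe=(140,200,180,228),py=(230,246,258,285)))):
    I,K,D,M,t=cam(n)
    col=dict(y=((20,120,60),(35,255,255)),g=((45,100,30),(80,255,255)),b=((105,120,40),(130,255,255)),k=((0,0,0),(180,255,70)),r=((0,140,60),(8,255,255)))
    for k,b in boxes.items():
        c=dict(yp='y',gp='g',bp='b',kp='k',py='y',pr='r',hop='k',shoe='g')[k]
        z=dict(py=68,pr=68,hop=52,shoe=34).get(k,6)
        ce,a,r=blob(I,*col[c],b)
        e=ray(K,D,M,t,cv2.boxPoints(r),z)
        print(n,k,ce.round(1),a,ray(K,D,M,t,[ce],z)[0].round(1),np.linalg.norm(e[1]-e[0]).round(1),np.linalg.norm(e[2]-e[1]).round(1),[np.round(np.degrees(np.arctan2(*(e[j+1]-e[j])[1::-1])),1) for j in (0,1)])
    if n=="top":
        cr=cv2.resize(I[185:300,200:500],None,fx=2.6,fy=2.6,interpolation=cv2.INTER_CUBIC); cv2.imwrite("pics/crop.png",cr[:,:,::-1])
E
```

```text
top yp [236.6 256.7] 529 [507.1 250.8   6. ] 60.1 60.5 [np.float64(-90.5), np.float64(-179.3)]
top gp [232.6 218. ] 609 [602.1 262.    6. ] 49.3 75.1 [np.float64(-83.8), np.float64(-173.0)]
top bp [271.8 213. ] 463 [613.8 167.1   6. ] 63.5 64.8 [np.float64(-90.4), np.float64(-179.9)]
top kp [276.3 251.9] 520 [518.1 155.6   6. ] 59.6 60.4 [np.float64(-44.6), np.float64(-135.6)]
top py [389.1 210.3] 140 [ 604.7 -110.6   68. ] 30.4 35.8 [np.float64(-90.4), np.float64(178.1)]
top pr [358.7 273.3] 113 [458.3 -36.6  68. ] 29.7 29.7 [np.float64(-90.5), np.float64(178.6)]
top hop [423.4 272.3] 414 [ 460.7 -188.1   52. ] 53.7 48.9 [np.float64(-90.5), np.float64(177.3)]
top shoe [472.5 272.8] 70 [ 460.4 -308.    34. ] 52.4 11.4 [np.float64(-76.7), np.float64(-169.3)]
scene yp [441.  232.5] 564 [509.  250.2   6. ] 60.4 60.9 [np.float64(89.8), np.float64(-10.5)]
scene gp [455.7 270.6] 838 [605.4 261.4   6. ] 53.6 87.6 [np.float64(113.3), np.float64(4.4)]
scene kp [392.7 237.1] 587 [521.  154.8   6. ] 61.0 61.4 [np.float64(89.7), np.float64(-6.5)]
scene hop [215.4 207.8] 725 [ 485.6 -184.5   52. ] 49.9 96.1 [np.float64(111.0), np.float64(17.9)]
scene shoe [159.  215.3] 447 [ 486.1 -300.2   34. ] 58.1 54.5 [np.float64(100.4), np.float64(18.2)]
scene py [244.  274.1] 148 [ 662.  -104.7   68. ] 31.9 24.4 [np.float64(101.5), np.float64(12.9)]
```

View pics/crop.png

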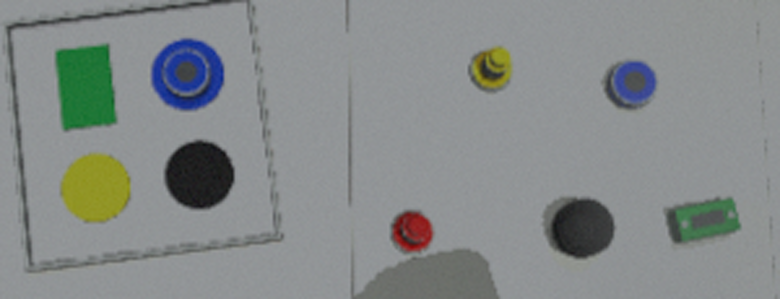

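Pads, measured in both cameras: yellow (508,250.5), green (603,262) with its long axis at about 7°, black (519,155). Spacing is about 95.7 mm, so it agrees with the 96 mm given. The crop shows the parts clear of each other. I'll go above the shoe first.

```bash
cat >> h.py <<'E'
def to(x,y,z,yaw):
    "shift (cm) and turn, tool axes, from measured pose to TCP x,y,z pointing down, tool-x heading yaw deg"
    s=readout.get_state(); q=s["ee_rot"]; A=R.from_quat(np.r_[q[1:],q[0]])
    B=R.from_euler('z',yaw,degrees=True)*R.from_euler('x',180,degrees=True)
    print("to: xyz",(A.inv().apply(np.array([x,y,z])-s["tool_pos"])/10).round(2),"dr",(A.inv()*B).as_rotvec().round(3),"t",round(s["time"],1))
E
python3 -c "
from h import *
to(463,-306,200,104)"
```

```text
to: xyz [ 32.47 -14.95   3.1 ] dr [-1.000e-03 -1.000e-03 -1.453e+00] t 0.2
```

```bash
python3 -m creep '[{"grip":1,"xyz":[4,-2,0.4],"dr":[0,0,-0.15]},{"grip":1,"xyz":[8,-4,0.8],"dr":[0,0,-0.33]},{"grip":1,"xyz":[13,-6,1.2],"dr":[0,0,-0.51]},{"grip":1,"xyz":[18,-8,1.7],"dr":[0,0,-0.69]},{"grip":1,"xyz":[22,-10,2.1],"dr":[0,0,-0.87]},{"grip":1,"xyz":[26,-12,2.5],"dr":[0,0,-1.05]},{"grip":1,"xyz":[30,-14,2.9],"dr":[0,0,-1.23]},{"grip":1,"xyz":[32,-14.8,3.1],"dr":[0,0,-1.4]},{"grip":1,"xyz":[32.5,-15,3.1],"dr":[0,0,-1.453]},{"grip":1,"xyz":[32.5,-15,3.1],"dr":[0,0,-1.453]}]' 40
python3 - <<'E'
from h import *
I,K,D,M,t=cam("wrist"); cv2.imwrite("pics/w1.png",I[:,:,::-1])
ce,a,r=blob(I,(45,80,25),(85,255,255),(0,0,640,480))
print(ce,a,r); P=ray(K,D,M,t,cv2.boxPoints(r),34); print(P.round(1),P.mean(0))
E
```

```text
time: 1.45
tool_pos: [463.5, -305.3, 200.1]
ee_rot: [-0.0, 0.616, 0.788, 0.0]
wrist_force: [0.4, 0.0, 0.5]
finger_gap: 85.2
grasp_force: 0.0
[326.17890772 218.56873823] 1593 ((326.2835998535156, 219.7196807861328), (33.36640930175781, 64.9146957397461), 2.935673236846924)
[[ 460.9 -336.2   34. ]
 [ 450.1 -279.3   34. ]
 [ 477.8 -273.8   34. ]
 [ 490.1 -330.6   34. ]] [ 469.73175509 -304.96639613   34.        ]
```

View pics/w1.png

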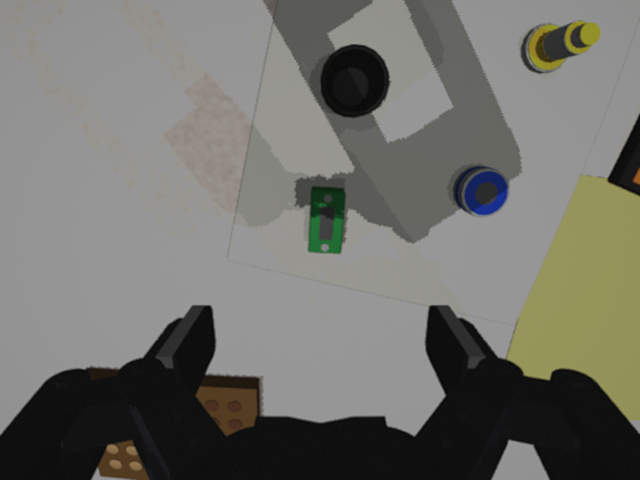

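The wrist view shows the green shoe at (326,219), measured at (469.5,-305), long axis heading about 102°, size 58 x 29, which agrees with the top view. The fingers straddle it and the die (482,190) is well clear.

```bash
python3 -c "
from h import *
I,K,D,M,t=cam('wrist'); print((-M.T@t).round(), M[2].round(2))
to(469.5,-305,9,102)"
```

```text
[ 446. -232.  343.] [ 0.07 -0.29 -0.96]
to: xyz [-0.07  0.66 19.12] dr [-0.    -0.     0.033] t 1.6
```

```bash
python3 -m creep '[{"grip":1,"xyz":[0,0.3,3],"dr":[0,0,0.033]},{"grip":1,"xyz":[-0.1,0.6,7],"dr":[0,0,0.033]},{"grip":1,"xyz":[-0.1,0.66,11],"dr":[0,0,0.033]},{"grip":1,"xyz":[-0.1,0.66,15],"dr":[0,0,0.033]},{"grip":1,"xyz":[-0.1,0.66,18],"dr":[0,0,0.033]},{"grip":1,"xyz":[-0.1,0.66,19.1],"dr":[0,0,0.033]},{"grip":1,"xyz":[-0.1,0.66,19.1],"dr":[0,0,0.033]},{"grip":0.2,"xyz":[-0.1,0.66,19.1],"dr":[0,0,0.033]},{"grip":0.2,"xyz":[-0.1,0.66,19.1],"dr":[0,0,0.033]},{"grip":0.2,"xyz":[-0.1,0.66,19.1],"dr":[0,0,0.033]}]' 40
python3 -m creep '[{"grip":0.2,"xyz":[0,0,0],"dr":[0,0,0]},{"grip":0.2,"xyz":[0,0,0],"dr":[0,0,0]},{"grip":0.2,"xyz":[0,0,0],"dr":[0,0,0]},{"grip":0.2,"xyz":[0,0,0],"dr":[0,0,0]},{"grip":0.2,"xyz":[0,0,-1],"dr":[0,0,0]},{"grip":0.2,"xyz":[0,0,-3],"dr":[0,0,0]},{"grip":0.2,"xyz":[0,0,-6],"dr":[0,0,0]},{"grip":0.2,"xyz":[0,0,-9],"dr":[0,0,0]},{"grip":0.2,"xyz":[0,0,-11],"dr":[0,0,0]},{"grip":0.2,"xyz":[0,0,-12],"dr":[0,0,0]}]'
python3 - <<'E'
from h import *
I,K,D,M,t=cam("wrist"); cv2.imwrite("pics/w2.png",I[:,:,::-1])
to(603,262,120,187); to(603,262,80,187)
E
```

```text
time: 2.8
tool_pos: [470.3, -305.5, 10.1]
ee_rot: [0.001, 0.629, 0.778, -0.0]
wrist_force: [-4.0, -1.8, 4.5]
finger_gap: 32.1
grasp_force: 3.0
time: 4.05
tool_pos: [470.3, -305.4, 130.8]
ee_rot: [0.001, 0.629, 0.778, 0.0]
wrist_force: [0.3, 0.2, -1.1]
finger_gap: 29.1
grasp_force: 39.6
to: xyz [52.73 24.84  1.08] dr [-0.     0.003 -1.482] t 4.1
to: xyz [52.74 24.84  5.08] dr [-0.     0.003 -1.482] t 4.1
```

View pics/w2.png

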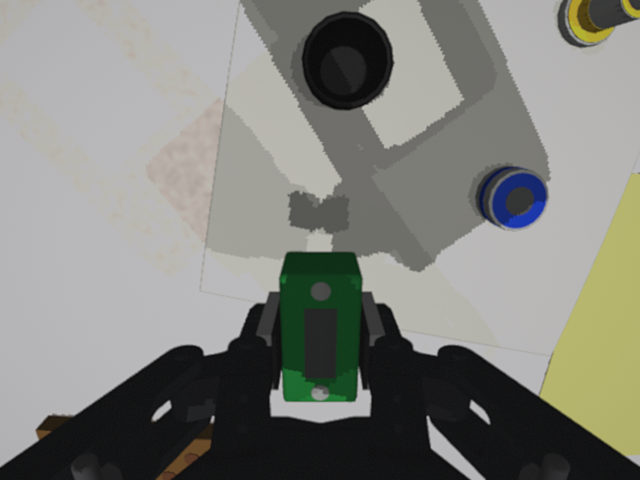

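The shoe is held squarely between the pads (gap 29 mm, 40 N). I'll take the in-hand offset from the screw heads at (320,291) and (320,393), and carry it over.

```bash
python3 -c "
from h import *
I,K,D,M,t=cam('wrist'); s=readout.get_state(); q=s['ee_rot']; A=R.from_quat(np.r_[q[1:],q[0]])
P=ray(K,D,M,t,[[320,291],[320,393]],154.7); print(A.inv().apply(P-s['tool_pos']).round(1))"
python3 -m creep '[{"grip":0.2,"xyz":[4,2,0.1],"dr":[0,0,-0.1]},{"grip":0.2,"xyz":[9,4,0.2],"dr":[0,0,-0.25]},{"grip":0.2,"xyz":[14,6.6,0.3],"dr":[0,0,-0.4]},{"grip":0.2,"xyz":[19,9,0.4],"dr":[0,0,-0.55]},{"grip":0.2,"xyz":[24,11.3,0.5],"dr":[0,0,-0.7]},{"grip":0.2,"xyz":[29,13.7,0.6],"dr":[0,0,-0.85]},{"grip":0.2,"xyz":[34,16,0.7],"dr":[0,0,-1.0]},{"grip":0.2,"xyz":[39,18.4,0.8],"dr":[0,0,-1.15]},{"grip":0.2,"xyz":[43,20.2,0.9],"dr":[0,0,-1.27]},{"grip":0.2,"xyz":[46,21.7,1],"dr":[0,0,-1.35]}]'
python3 -c "
from h import *
to(603,262,80,187)"
```

```text
[[ 20.    0.8 -24.4]
 [-24.5   0.8 -24.3]]
time: 5.4
tool_pos: [585.0, 192.0, 117.9]
ee_rot: [-0.001, 0.003, 1.0, -0.0]
wrist_force: [0.5, -0.3, -1.6]
finger_gap: 29.4
grasp_force: 39.8
to: xyz [-1.77  7.01  3.79] dr [-0.    -0.002 -0.128] t 5.4
```

```bash
python3 -m creep '[{"grip":0.2,"xyz":[-0.4,1.5,0.5],"dr":[0,0,-0.05]},{"grip":0.2,"xyz":[-1,4,1.3],"dr":[0,0,-0.1]},{"grip":0.2,"xyz":[-1.4,6,2.4],"dr":[0,0,-0.128]},{"grip":0.2,"xyz":[-1.57,7,3.5],"dr":[0,0,-0.128]},{"grip":0.2,"xyz":[-1.57,7,4.8],"dr":[0,0,-0.128]},{"grip":0.2,"xyz":[-1.57,7,6],"dr":[0,0,-0.128]},{"grip":0.2,"xyz":[-1.57,7,7],"dr":[0,0,-0.128]},{"grip":0.2,"xyz":[-1.57,7,7.8],"dr":[0,0,-0.128]},{"grip":0.2,"xyz":[-1.57,7,8],"dr":[0,0,-0.128]},{"grip":0.2,"xyz":[-1.57,7,8],"dr":[0,0,-0.128]}]'
python3 - <<'E'
from h import *
I,K,D,M,t=cam("wrist"); cv2.imwrite("pics/w3.png",I[:,:,::-1])
to(601,261.5,11,187)
E
```

```text
time: 6.65
tool_pos: [602.2, 259.9, 39.4]
ee_rot: [0.0, -0.059, 0.998, 0.0]
wrist_force: [0.3, -1.2, -1.1]
finger_gap: 29.3
grasp_force: 39.8
to: xyz [0.13 0.17 2.87] dr [ 0.     0.001 -0.004] t 6.7
```

View pics/w3.png

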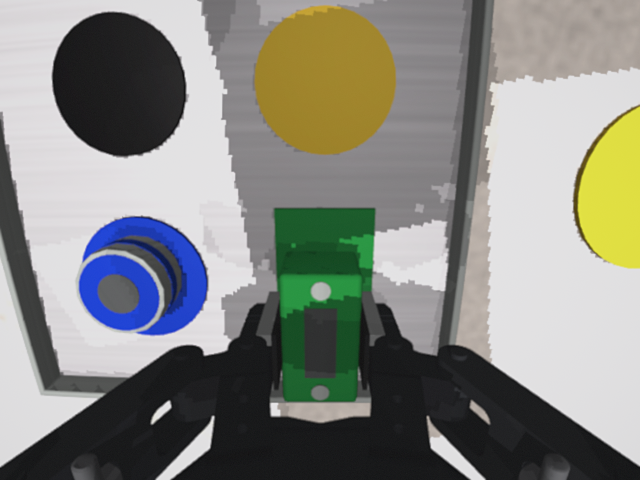

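The shoe is above its pad, aligned with it and centred laterally at (320,340). I'll lower and release it, opening only part way, then lift.

```bash
python3 -m creep '[{"grip":0.2,"xyz":[0.13,0.17,0.8],"dr":[0,0,0]},{"grip":0.2,"xyz":[0.13,0.17,1.6],"dr":[0,0,0]},{"grip":0.2,"xyz":[0.13,0.17,2.3],"dr":[0,0,0]},{"grip":0.2,"xyz":[0.13,0.17,2.7],"dr":[0,0,0]},{"grip":0.2,"xyz":[0.13,0.17,2.9],"dr":[0,0,0]},{"grip":0.2,"xyz":[0.13,0.17,2.9],"dr":[0,0,0]},{"grip":0.2,"xyz":[0.13,0.17,2.9],"dr":[0,0,0]},{"grip":0.55,"xyz":[0.13,0.17,2.9],"dr":[0,0,0]},{"grip":0.55,"xyz":[0.13,0.17,2.9],"dr":[0,0,0]},{"grip":0.55,"xyz":[0.13,0.17,2.9],"dr":[0,0,0]}]'
python3 -m creep '[{"grip":0.55,"xyz":[0,0,0],"dr":[0,0,0]},{"grip":0.55,"xyz":[0,0,-1],"dr":[0,0,0]},{"grip":0.55,"xyz":[0,0,-3],"dr":[0,0,0]},{"grip":0.55,"xyz":[0,0,-6],"dr":[0,0,0]},{"grip":0.55,"xyz":[0,0,-9],"dr":[0,0,0]},{"grip":0.55,"xyz":[0,0,-12],"dr":[0,0,0]},{"grip":0.55,"xyz":[0,0,-15],"dr":[0,0,0]},{"grip":0.55,"xyz":[0,0,-17],"dr":[0,0,0]},{"grip":0.55,"xyz":[0,0,-18],"dr":[0,0,0]},{"grip":0.55,"xyz":[0,0,-18],"dr":[0,0,0]}]'
python3 - <<'E'
from h import *
I,K,D,M,t=cam("wrist"); cv2.imwrite("pics/w4.png",I[:,:,::-1])
to(600,-112,200,180); to(600,-112,200,90)
E
```

```text
time: 7.95
tool_pos: [600.7, 261.5, 10.4]
ee_rot: [0.0, -0.059, 0.998, 0.0]
wrist_force: [-0.1, -0.1, 0.2]
finger_gap: 47.0
grasp_force: 0.0
time: 9.2
tool_pos: [601.1, 261.6, 191.7]
ee_rot: [0.001, -0.059, 0.998, 0.0]
wrist_force: [-0.4, 0.2, -0.8]
finger_gap: 46.7
grasp_force: 0.0
to: xyz [  4.45 -37.07  -0.95] dr [0.    0.    0.118] t 9.2
to: xyz [  4.45 -37.07  -0.95] dr [0.    0.    1.689] t 9.2
```

View pics/w4.png

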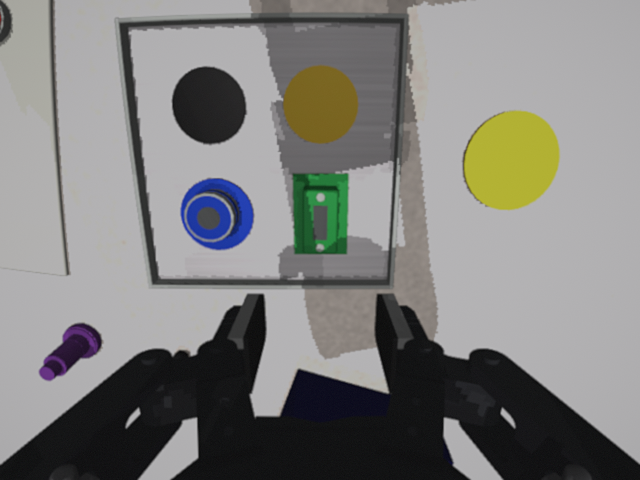

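The shoe sits upright inside its pad, at (320,220). Next is the yellow punch.

```bash
python3 - <<'E'
from h import *
I,K,D,M,t=cam("wrist")
ce,a,r=blob(I,(15,100,60),(35,255,255),(270,50,370,150)); print("yp",ray(K,D,M,t,[ce,r[0]],6).round(1))
ce,a,r=blob(I,(0,0,0),(180,255,70),(160,55,255,150)); print("kp",ray(K,D,M,t,[ce,r[0]],6).round(1))
ce,a,r=blob(I,(0,0,70),(180,70,255),(295,190,345,252)); print(ce,a)
E
python3 -m creep '[{"grip":0.55,"xyz":[0.4,-4,-0.2],"dr":[0,0,0]},{"grip":0.55,"xyz":[1,-8,-0.4],"dr":[0,0,0]},{"grip":0.55,"xyz":[1.6,-13,-0.6],"dr":[0,0,0]},{"grip":0.55,"xyz":[2.2,-18,-0.8],"dr":[0,0,0]},{"grip":0.6,"xyz":[2.8,-23,-0.9],"dr":[0,0,0]},{"grip":0.7,"xyz":[3.4,-28,-0.9],"dr":[0,0,0]},{"grip":0.7,"xyz":[3.9,-33,-0.9],"dr":[0,0,0]},{"grip":0.7,"xyz":[4.3,-36,-0.9],"dr":[0,0,0]},{"grip":0.7,"xyz":[4.4,-37,-0.9],"dr":[0,0,0]},{"grip":0.7,"xyz":[4.4,-37,-0.9],"dr":[0,0,0]}]'
python3 - <<'E'
from h import *
I,K,D,M,t=cam("wrist"); cv2.imwrite("pics/w5.png",I[:,:,::-1])
u=proj(K,D,M,t,[[600,-110,6]])[0].astype(int); print(u)
m=cv2.inRange(cv2.cvtColor(I,cv2.COLOR_RGB2HSV),(18,110,50),(36,255,255))
n,l,st,ce=cv2.connectedComponentsWithStats(m)
for i in range(1,n):
    if st[i,4]>60: print(st[i],ce[i].round(1),ray(K,D,M,t,[ce[i]],68).round(1),ray(K,D,M,t,[ce[i]],12).round(1))
E
```

```text
yp [[507.1 250.9   6. ]
 [507.1 250.9   6. ]]
kp [[518.4 156.2   6. ]
 [518.6 156.4   6. ]]
[320.07328605 223.60283688] 423
time: 10.55
tool_pos: [600.1, -111.0, 198.5]
ee_rot: [-0.001, -0.059, 0.998, 0.001]
wrist_force: [0.5, 1.1, -0.3]
finger_gap: 60.1
grasp_force: 0.0
[320 211]
[633   0   7  17  81] [636.7   6. ] [[409.3  93.9  68. ]] [[385.3 137.7  12. ]]
[ 292  211   38   45 1052] [310.1 232.7] [[ 603.8 -118.    68. ]] [[ 619.7 -117.6   12. ]]
[156 328  19  14  64] [164.4 334. ] [[ 708.7 -233.1   68. ]] [[ 746.2 -256.4   12. ]]
```

View pics/w5.png

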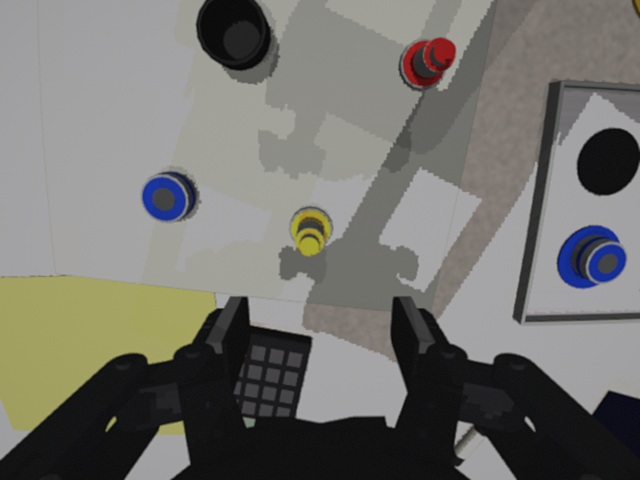

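The yellow punch shows with its tip top at about (309,246) and its foot centre at about (311,228). The die and the red punch are far off.

```bash
python3 -c "
from h import *
I,K,D,M,t=cam('wrist')
print(ray(K,D,M,t,[[309,246]],68),ray(K,D,M,t,[[311,228]],13))
m=cv2.inRange(cv2.cvtColor(I,cv2.COLOR_RGB2HSV)[180:262,270:350],(18,90,40),(36,255,255))
P=ray(K,D,M,t,[[309,246]],68)[0]
th=np.linspace(0,6.28,40)
from scipy.optimize import minimize
def sil(p):
    pts=[]; im=np.zeros((82,80),np.uint8)
    for a,b,r in((6,16,20),(16,56,12),(56,68,8)):
        Q=np.vstack([np.c_[p[0]+r*np.cos(th),p[1]+r*np.sin(th),0*th+z] for z in(a,b)])
        cv2.fillConvexPoly(im,cv2.convexHull(((proj(K,D,M,t,Q)-[270,180])*16).astype(np.int32)),255,shift=4)
    return im
# compare top/extents of yellow mask with model
ys,xs=np.where(m>0); print('mask',xs.min()+270,xs.max()+270,ys.min()+180,ys.max()+180)
for p in (P[:2],(600,-117)):
    ys,xs=np.where(sil(p)>127); print(p,xs.min()+270,xs.max()+270,ys.min()+180,ys.max()+180)
"
```

```text
[[ 614.76880652 -116.83606762   68.        ]] [[ 614.98240545 -116.48122415   13.        ]]
mask 290 328 210 255
[ 614.76880652 -116.83606762] 289 332 205 256
(600, -117) 290 334 189 238
```

Tip and foot both give (615,-117), so the punch is upright, and the top view agrees.

```bash
python3 -c "
from h import *
to(615,-117,20,187)"
```

```text
to: xyz [-1.39 -0.9  17.88] dr [ 0.001 -0.001 -0.003] t 10.7
```

```bash
python3 -m creep '[{"grip":0.7,"xyz":[-0.5,-0.4,2],"dr":[0,0,0]},{"grip":0.7,"xyz":[-1.1,-0.8,5],"dr":[0,0,0]},{"grip":0.7,"xyz":[-1.4,-0.9,9],"dr":[0,0,0]},{"grip":0.7,"xyz":[-1.4,-0.9,13],"dr":[0,0,0]},{"grip":0.7,"xyz":[-1.4,-0.9,16],"dr":[0,0,0]},{"grip":0.7,"xyz":[-1.4,-0.9,17.5],"dr":[0,0,0]},{"grip":0.7,"xyz":[-1.4,-0.9,17.9],"dr":[0,0,0]},{"grip":0.7,"xyz":[-1.4,-0.9,17.9],"dr":[0,0,0]},{"grip":0.15,"xyz":[-1.4,-0.9,17.9],"dr":[0,0,0]},{"grip":0.15,"xyz":[-1.4,-0.9,17.9],"dr":[0,0,0]}]' 50
python3 -m creep '[{"grip":0.15,"xyz":[0,0,0],"dr":[0,0,0]},{"grip":0.15,"xyz":[0,0,0],"dr":[0,0,0]},{"grip":0.15,"xyz":[0,0,0],"dr":[0,0,0]},{"grip":0.15,"xyz":[0,0,0],"dr":[0,0,0]},{"grip":0.15,"xyz":[0,0,0],"dr":[0,0,0]},{"grip":0.15,"xyz":[0,0,-1],"dr":[0,0,0]},{"grip":0.15,"xyz":[0,0,-3],"dr":[0,0,0]},{"grip":0.15,"xyz":[0,0,-6],"dr":[0,0,0]},{"grip":0.15,"xyz":[0,0,-9],"dr":[0,0,0]},{"grip":0.15,"xyz":[0,0,-10],"dr":[0,0,0]}]'
python3 - <<'E'
from h import *
I,K,D,M,t=cam("wrist"); cv2.imwrite("pics/w6.png",I[:,:,::-1])
to(507.5,251,120,187)
E
```

```text
time: 11.9
tool_pos: [616.2, -118.6, 21.4]
ee_rot: [0.001, -0.059, 0.998, -0.0]
wrist_force: [-1.3, 7.8, 2.2]
finger_gap: 23.5
grasp_force: 1.7
time: 13.15
tool_pos: [616.6, -118.8, 122.4]
ee_rot: [0.002, -0.059, 0.998, -0.001]
wrist_force: [0.5, -0.9, -2.7]
finger_gap: 22.4
grasp_force: 49.0
to: xyz [ 6.47 38.01  0.2 ] dr [-0.001  0.003 -0.004] t 13.2
```

View pics/w6.png

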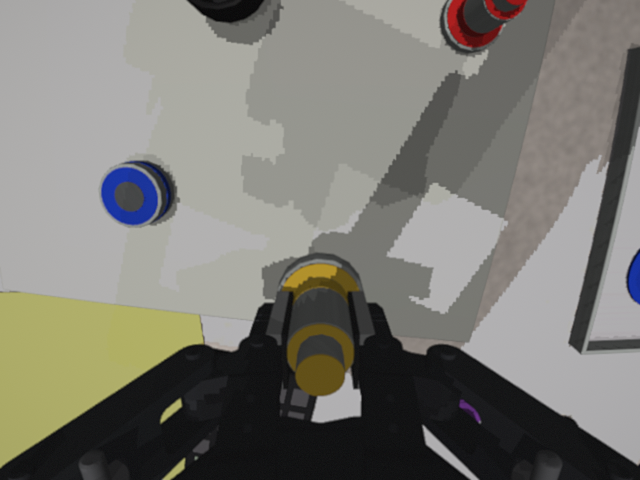

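The punch is gripped at the shaft and upright, with its tip at (320,374) and foot at (319,292). I'll compute its in-hand offset and carry it to the yellow pad.

```bash
python3 -c "
from h import *
I,K,D,M,t=cam('wrist'); s=readout.get_state(); q=s['ee_rot']; A=R.from_quat(np.r_[q[1:],q[0]])
for u,z in(([320,374],169),([319,292],117)): print(A.inv().apply(ray(K,D,M,t,[u],z)[0]-s['tool_pos']).round(1))"
python3 -m creep '[{"grip":0.15,"xyz":[0.5,3,0],"dr":[0,0,0]},{"grip":0.15,"xyz":[1.2,7,0.1],"dr":[0,0,0]},{"grip":0.15,"xyz":[2,12,0.1],"dr":[0,0,0]},{"grip":0.15,"xyz":[2.9,17,0.1],"dr":[0,0,0]},{"grip":0.15,"xyz":[3.7,22,0.1],"dr":[0,0,0]},{"grip":0.15,"xyz":[4.6,27,0.2],"dr":[0,0,0]},{"grip":0.15,"xyz":[5.4,32,0.2],"dr":[0,0,0]},{"grip":0.15,"xyz":[6.1,36,0.2],"dr":[0,0,0]},{"grip":0.15,"xyz":[6.4,37.7,0.2],"dr":[0,0,0]},{"grip":0.15,"xyz":[6.5,38,0.2],"dr":[0,0,0]}]'
python3 -c "
from h import *
to(507.5,251,21.5,187)"
```

```text
[  1.1   0.1 -47.7]
[ 4.8 -0.4  4.3]
time: 14.5
tool_pos: [505.4, 251.5, 117.5]
ee_rot: [-0.001, -0.06, 0.998, -0.0]
wrist_force: [0.6, -0.5, -2.7]
finger_gap: 22.7
grasp_force: 49.4
to: xyz [-0.22 -0.07  9.59] dr [-0.001 -0.001 -0.002] t 14.5
```

```bash
python3 -m creep '[{"grip":0.15,"xyz":[-0.2,0,1],"dr":[0,0,0]},{"grip":0.15,"xyz":[-0.35,-0.05,3],"dr":[0,0,0]},{"grip":0.15,"xyz":[-0.35,-0.05,5],"dr":[0,0,0]},{"grip":0.15,"xyz":[-0.35,-0.05,7],"dr":[0,0,0]},{"grip":0.15,"xyz":[-0.35,-0.05,8.2],"dr":[0,0,0]},{"grip":0.15,"xyz":[-0.35,-0.05,9],"dr":[0,0,0]},{"grip":0.15,"xyz":[-0.35,-0.05,9.3],"dr":[0,0,0]},{"grip":0.15,"xyz":[-0.35,-0.05,9.5],"dr":[0,0,0]},{"grip":0.15,"xyz":[-0.35,-0.05,9.5],"dr":[0,0,0]},{"grip":0.15,"xyz":[-0.35,-0.05,9.5],"dr":[0,0,0]}]'
python3 - <<'E'
from h import *
I,K,D,M,t=cam("scene"); cv2.imwrite("pics/s2.png",cv2.resize(I[190:310,340:510],None,fx=4,fy=4,interpolation=cv2.INTER_CUBIC)[:,:,::-1])
E
```

```text
time: 15.75
tool_pos: [509.9, 251.4, 23.8]
ee_rot: [0.0, -0.059, 0.998, 0.0]
wrist_force: [0.0, -0.1, -2.0]
finger_gap: 22.7
grasp_force: 49.4
```

View pics/s2.png

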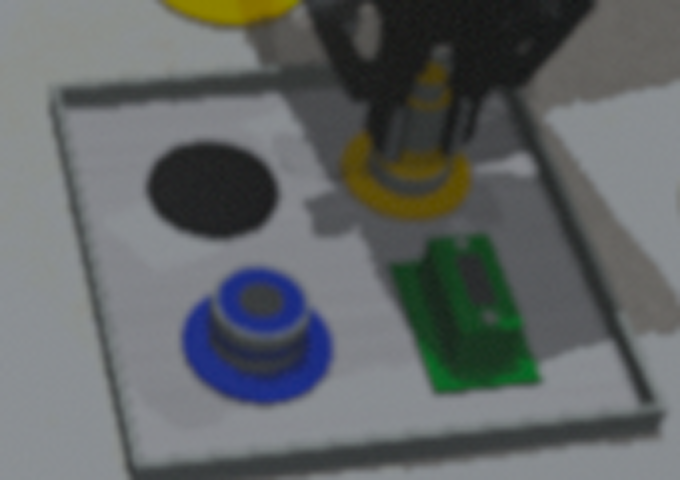

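The punch hovers just above the yellow pad, centred on it in the crop at (407,175), and its weight is still on the gripper. The shoe is good. I'll lower it another 2 mm.

```bash
python3 -m creep '[{"grip":0.15,"xyz":[0,0,0.1],"dr":[0,0,0]},{"grip":0.15,"xyz":[0,0,0.15],"dr":[0,0,0]},{"grip":0.15,"xyz":[0,0,0.2],"dr":[0,0,0]},{"grip":0.15,"xyz":[0,0,0.2],"dr":[0,0,0]},{"grip":0.15,"xyz":[0,0,0.2],"dr":[0,0,0]},{"grip":0.15,"xyz":[0,0,0.2],"dr":[0,0,0]},{"grip":0.15,"xyz":[0,0,0.2],"dr":[0,0,0]},{"grip":0.15,"xyz":[0,0,0.2],"dr":[0,0,0]},{"grip":0.15,"xyz":[0,0,0.2],"dr":[0,0,0]},{"grip":0.15,"xyz":[0,0,0.2],"dr":[0,0,0]}]'
```

```text
time: 17.05
tool_pos: [509.6, 251.2, 21.5]
ee_rot: [-0.0, -0.059, 0.998, 0.0]
wrist_force: [-1.6, -0.1, 5.7]
finger_gap: 22.6
grasp_force: 49.6
```

```bash
python3 -m creep '[{"grip":0.3,"xyz":[0,0,0.15],"dr":[0,0,0]},{"grip":0.5,"xyz":[0,0,0.15],"dr":[0,0,0]},{"grip":0.5,"xyz":[0,0,0.15],"dr":[0,0,0]},{"grip":0.5,"xyz":[0,0,0.1],"dr":[0,0,0]},{"grip":0.5,"xyz":[0,0,-1],"dr":[0,0,0]},{"grip":0.5,"xyz":[0,0,-4],"dr":[0,0,0]},{"grip":0.5,"xyz":[0,0,-8],"dr":[0,0,0]},{"grip":0.5,"xyz":[0,0,-12],"dr":[0,0,0]},{"grip":0.5,"xyz":[0,0,-16],"dr":[0,0,0]},{"grip":0.5,"xyz":[0,0,-18],"dr":[0,0,0]}]'
python3 - <<'E'
from h import *
I,K,D,M,t=cam("wrist"); cv2.imwrite("pics/w7.png",I[:,:,::-1])
to(455,-190,200,187)
E
```

```text
time: 18.3
tool_pos: [510.8, 251.6, 204.8]
ee_rot: [0.002, -0.059, 0.998, 0.001]
wrist_force: [0.2, 0.2, -0.8]
finger_gap: 42.6
grasp_force: 0.0
to: xyz [ 10.86 -43.22   0.52] dr [ 0.002  0.007 -0.004] t 18.4
```

View pics/w7.png

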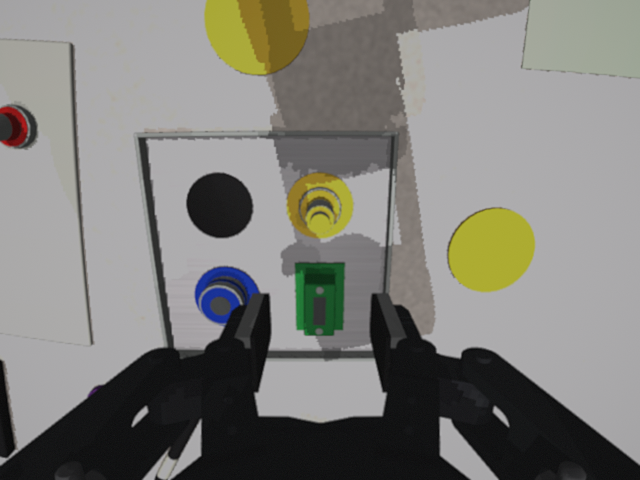

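The punch stands upright and centred on the yellow pad, at (320,207), and the shoe is still good. Now the hopper.

```bash
python3 -m creep '[{"grip":0.5,"xyz":[0.9,-3.5,0],"dr":[0,0,0]},{"grip":0.5,"xyz":[2.1,-8.5,0],"dr":[0,0,0]},{"grip":0.6,"xyz":[3.5,-14,0.1],"dr":[0,0,0]},{"grip":0.8,"xyz":[4.9,-19.5,0.2],"dr":[0,0,0]},{"grip":1,"xyz":[6.3,-25,0.3],"dr":[0,0,0]},{"grip":1,"xyz":[7.7,-30.5,0.4],"dr":[0,0,0]},{"grip":1,"xyz":[9,-36,0.5],"dr":[0,0,0]},{"grip":1,"xyz":[10.2,-40.5,0.5],"dr":[0,0,0]},{"grip":1,"xyz":[10.8,-43,0.5],"dr":[0,0,0]},{"grip":1,"xyz":[10.9,-43.2,0.5],"dr":[0,0,0]}]'
python3 - <<'E'
from h import *
I,K,D,M,t=cam("wrist"); cv2.imwrite("pics/w8.png",I[:,:,::-1])
u=proj(K,D,M,t,[[461,-188,40]])[0].astype(int); print(u)
b=(max(u[0]-70,0),max(u[1]-70,0),u[0]+70,u[1]+60)
ce,a,r=blob(I,(0,0,0),(180,255,60),b); print(ce,a,r)
print(ray(K,D,M,t,[ce,r[0]],52).round(1))
E
```

```text
time: 19.6
tool_pos: [452.1, -192.2, 196.3]
ee_rot: [0.0, -0.058, 0.998, -0.0]
wrist_force: [0.5, 1.2, -0.6]
finger_gap: 85.5
grasp_force: 0.0
[323 231]
[319.05537975 232.9028481 ] 3160 ((319.0, 232.5), (65.0, 60.0), 90.0)
[[ 459.2 -191.9   52. ]
 [ 458.9 -192.    52. ]]
```

View pics/w8.png

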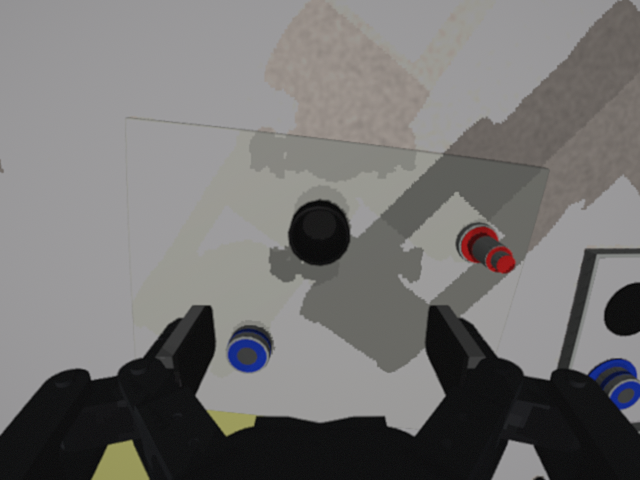

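The hopper shows at (319,235), giving (461.5,-192). The fingers line up with it, and the red punch (480,248) and die (250,348) are clear.

```bash
python3 -c "
from h import *
to(461.5,-192,15,187)"
```

```text
to: xyz [-0.95 -0.2  18.12] dr [ 0.001 -0.    -0.006] t 19.6
```

```bash
python3 -m creep '[{"grip":1,"xyz":[-0.4,-0.1,2],"dr":[0,0,0]},{"grip":1,"xyz":[-0.9,-0.2,5],"dr":[0,0,0]},{"grip":1,"xyz":[-0.95,-0.2,9],"dr":[0,0,0]},{"grip":1,"xyz":[-0.95,-0.2,13],"dr":[0,0,0]},{"grip":1,"xyz":[-0.95,-0.2,16],"dr":[0,0,0]},{"grip":1,"xyz":[-0.95,-0.2,17.7],"dr":[0,0,0]},{"grip":1,"xyz":[-0.95,-0.2,18.1],"dr":[0,0,0]},{"grip":1,"xyz":[-0.95,-0.2,18.1],"dr":[0,0,0]},{"grip":0.45,"xyz":[-0.95,-0.2,18.1],"dr":[0,0,0]},{"grip":0.45,"xyz":[-0.95,-0.2,18.1],"dr":[0,0,0]}]' 30
python3 -m creep '[{"grip":0.45,"xyz":[0,0,0],"dr":[0,0,0]},{"grip":0.45,"xyz":[0,0,0],"dr":[0,0,0]},{"grip":0.45,"xyz":[0,0,0],"dr":[0,0,0]},{"grip":0.45,"xyz":[0,0,0],"dr":[0,0,0]},{"grip":0.45,"xyz":[0,0,0],"dr":[0,0,0]},{"grip":0.45,"xyz":[0,0,-1],"dr":[0,0,0]},{"grip":0.45,"xyz":[0,0,-3],"dr":[0,0,0]},{"grip":0.45,"xyz":[0,0,-6],"dr":[0,0,0]},{"grip":0.45,"xyz":[0,0,-9],"dr":[0,0,0]},{"grip":0.45,"xyz":[0,0,-10],"dr":[0,0,0]}]'
python3 - <<'E'
from h import *
I,K,D,M,t=cam("wrist"); cv2.imwrite("pics/w9.png",I[:,:,::-1])
to(518.5,156,115,187)
E
```

```text
time: 20.9
tool_pos: [462.6, -191.8, 16.1]
ee_rot: [0.001, -0.059, 0.998, -0.0]
wrist_force: [-0.8, -1.5, 2.1]
finger_gap: 51.9
grasp_force: 2.0
time: 22.15
tool_pos: [463.1, -192.2, 117.5]
ee_rot: [0.002, -0.059, 0.998, -0.001]
wrist_force: [0.1, 0.2, -1.0]
finger_gap: 50.7
grasp_force: 31.6
to: xyz [-9.6  33.93  0.22] dr [-0.002  0.003 -0.004] t 22.2
```

View pics/w9.png

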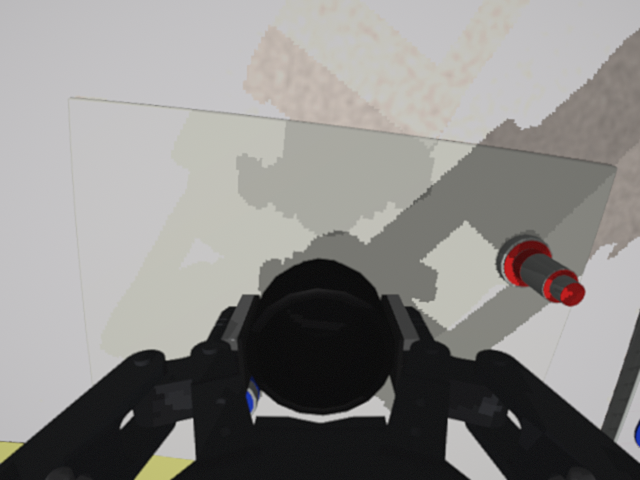

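The hopper is gripped level at its rim, centre about (320,346), with a gap of 51 mm. I'll carry it to the black pad.

```bash
python3 -c "
from h import *
I,K,D,M,t=cam('wrist'); s=readout.get_state(); q=s['ee_rot']; A=R.from_quat(np.r_[q[1:],q[0]])
P=ray(K,D,M,t,[[320,413],[320,346],[245,346],[397,346]],153.4); print(A.inv().apply(P-s['tool_pos']).round(1))"
python3 -m creep '[{"grip":0.45,"xyz":[-0.8,3,0],"dr":[0,0,0]},{"grip":0.45,"xyz":[-1.9,7,0],"dr":[0,0,0]},{"grip":0.45,"xyz":[-3.2,11.5,0.1],"dr":[0,0,0]},{"grip":0.45,"xyz":[-4.5,16,0.1],"dr":[0,0,0]},{"grip":0.45,"xyz":[-5.8,20.5,0.1],"dr":[0,0,0]},{"grip":0.45,"xyz":[-7.1,25,0.2],"dr":[0,0,0]},{"grip":0.45,"xyz":[-8.3,29.5,0.2],"dr":[0,0,0]},{"grip":0.45,"xyz":[-9.2,32.5,0.2],"dr":[0,0,0]},{"grip":0.45,"xyz":[-9.5,33.7,0.2],"dr":[0,0,0]},{"grip":0.45,"xyz":[-9.6,33.9,0.2],"dr":[0,0,0]}]'
python3 -c "
from h import *
to(518.5,156,17,187)"
```

```text
[[-24.1  -0.  -37. ]
 [  4.5  -0.  -37. ]
 [  4.3 -25.4 -37. ]
 [  4.4  26.  -37.1]]
time: 23.5
tool_pos: [516.7, 156.5, 112.4]
ee_rot: [-0.001, -0.06, 0.998, -0.0]
wrist_force: [0.1, -1.1, -1.0]
finger_gap: 50.3
grasp_force: 31.6
to: xyz [-0.19 -0.06  9.54] dr [-0.    -0.002 -0.003] t 23.5
```

```bash
python3 -m creep '[{"grip":0.45,"xyz":[-0.2,0,1],"dr":[0,0,0]},{"grip":0.45,"xyz":[-0.4,-0.05,3],"dr":[0,0,0]},{"grip":0.45,"xyz":[-0.4,-0.05,5],"dr":[0,0,0]},{"grip":0.45,"xyz":[-0.4,-0.05,7],"dr":[0,0,0]},{"grip":0.45,"xyz":[-0.4,-0.05,8.2],"dr":[0,0,0]},{"grip":0.45,"xyz":[-0.4,-0.05,9],"dr":[0,0,0]},{"grip":0.45,"xyz":[-0.4,-0.05,9.4],"dr":[0,0,0]},{"grip":0.45,"xyz":[-0.4,-0.05,9.5],"dr":[0,0,0]},{"grip":0.45,"xyz":[-0.4,-0.05,9.5],"dr":[0,0,0]},{"grip":0.45,"xyz":[-0.4,-0.05,9.5],"dr":[0,0,0]}]'
python3 -c "
from h import *
to(520.5,156,16,187)"
```

```text
time: 24.75
tool_pos: [521.8, 156.5, 18.7]
ee_rot: [0.0, -0.059, 0.998, 0.0]
wrist_force: [0.4, 0.3, -1.4]
finger_gap: 50.7
grasp_force: 31.6
to: xyz [ 0.13 -0.04  0.27] dr [ 0.     0.001 -0.004] t 24.8
```

Now 2.4 mm further down, then a check of the force.

```bash
python3 -m creep '[{"grip":0.45,"xyz":[0.05,0,0.1],"dr":[0,0,0]},{"grip":0.45,"xyz":[0.1,0,0.15],"dr":[0,0,0]},{"grip":0.45,"xyz":[0.1,0,0.2],"dr":[0,0,0]},{"grip":0.45,"xyz":[0.1,0,0.24],"dr":[0,0,0]},{"grip":0.45,"xyz":[0.1,0,0.24],"dr":[0,0,0]},{"grip":0.45,"xyz":[0.1,0,0.24],"dr":[0,0,0]},{"grip":0.45,"xyz":[0.1,0,0.24],"dr":[0,0,0]},{"grip":0.45,"xyz":[0.1,0,0.24],"dr":[0,0,0]},{"grip":0.45,"xyz":[0.1,0,0.24],"dr":[0,0,0]},{"grip":0.45,"xyz":[0.1,0,0.24],"dr":[0,0,0]}]'
```

```text
time: 26.0
tool_pos: [520.3, 156.3, 16.3]
ee_rot: [-0.0, -0.059, 0.998, 0.0]
wrist_force: [-1.2, 0.3, 6.4]
finger_gap: 50.8
grasp_force: 32.1
```

It is in contact with the pad, so release and lift.

```bash
python3 -m creep '[{"grip":0.65,"xyz":[0,0,0],"dr":[0,0,0]},{"grip":0.78,"xyz":[0,0,0],"dr":[0,0,0]},{"grip":0.78,"xyz":[0,0,0],"dr":[0,0,0]},{"grip":0.78,"xyz":[0,0,0],"dr":[0,0,0]},{"grip":0.78,"xyz":[0,0,-1],"dr":[0,0,0]},{"grip":0.78,"xyz":[0,0,-4],"dr":[0,0,0]},{"grip":0.78,"xyz":[0,0,-8],"dr":[0,0,0]},{"grip":0.78,"xyz":[0,0,-12],"dr":[0,0,0]},{"grip":0.78,"xyz":[0,0,-16],"dr":[0,0,0]},{"grip":0.78,"xyz":[0,0,-18],"dr":[0,0,0]}]'
python3 - <<'E'
from h import *
I,K,D,M,t=cam("wrist"); J,K2,D2,M2,t2=cam("scene")
cv2.imwrite("pics/end.png",np.hstack([cv2.resize(I,(480,360)),cv2.resize(J[150:330,270:430+80],(480,360))])[:,:,::-1][:, :800] if 0 else cv2.resize(np.hstack([I,cv2.resize(J[180:320,330:517],(640,480))]),(800,300))[:,:,::-1])
E
```

```text
time: 27.25
tool_pos: [521.5, 156.5, 199.2]
ee_rot: [0.002, -0.059, 0.998, 0.0]
wrist_force: [0.3, 0.3, -0.6]
finger_gap: 66.4
grasp_force: 0.0
```

View pics/end.png

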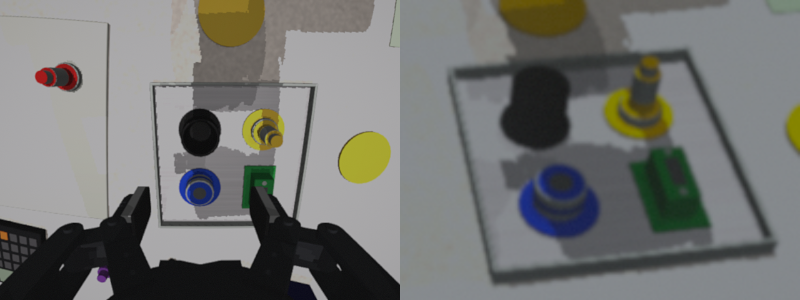

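Both views show the hopper (200,132), punch (264,131) and shoe (258,187) upright and centred on their pads. The die is undisturbed and the gripper is clear, so I'm handing in.

```bash
python3 -c "
from bench import order
print(order.finish_job())"
```

```text
the job is handed in; nothing more can be done
None
```

The job is handed in at about 27 s of the 96 s allowed: the last picture shows the yellow punch, feed shoe and hopper upright on their own pads, and the arm never touched either die or the red punch; the hand-in returned no verdict.

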